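# Lock the sample cell's slotted plug

## Robot

A 6-joint arm with a two-finger parallel gripper is mounted at the origin on the work surface; the furniture and walls round the work are solid. World frame = base frame: x ahead of the robot, y to its left, z up, the work surface at z = 0. Lengths are in m, angles in degrees, forces in N, time in s.
With the tool pointing down it reaches from about 0.35 to 0.875 m from the base axis. Payload 4.2 kg.
Tool frame: the origin (TCP) lies midway between the tips of the shut fingers; the grasp point (between the pads) lies 19 mm behind it; z points along the fingers, y is the line along which they close (so a half turn about z gives the same grasp; the last joint's range is limited). The gripper opens to 87 mm and grips with 3 to 60 N. Pads are 19 mm wide; open, the fingers measure 117 mm over their backs; the gripper's body (75 mm by 190 mm) begins 51 mm behind the grasp point.
Start: joints at [79.217, 22.042, 0.453, 0, -68.411, -14.817], TCP at [0.27, 0.564, 0.223] pointing down, gripper open.
Joint ranges: [-179.83, 179.83], [-69.29, 118.12], [-61.27, 80.66], [-181.25, 117.63], [-171.15, -9.14], [-177.46, 177.46]. Speed limits (degrees/s): [159.86, 159.86, 180, 180, 180, 180].

## Interface

Orientations are given as [roll, pitch, yaw] about the fixed x, y, z axes, in that order (R = Rz(yaw) Ry(pitch) Rx(roll)).
In Python, from workcell import env gives the robot as it stands. The module is installed in compiled form; this text tells all that it offers. Calls block until the motion is done:
- env.goto(position, orientation): joint-space move of the TCP to a pose.
- env.move_straight(position, rotation=None, rate=0.15, force_limit=None): straight line of the TCP; rotation=None keeps the orientation; rate is the mean speed in m/s. With force_limit (N) it stops when the force on the tool has changed by that much, and returns True; else False.
- env.set_joints(angles): joint-space move.
- env.gripper_to(opening, grasp_force=None): opening from 0.0 (shut) to 1.0 (fully open); grasp_force is the grip in N (None keeps the last); returns when the fingers have stopped.
- env.dwell(seconds).
- env.inverse_kinematics(position, orientation): joint angles nearest the present ones, or None.
- env.read_state(): the state.
- env.grab_frame(name): name is "scene" or "top" or "wrist"; returns a dict with "image" (420x560x3 uint8, blue, green, red), "fx", "fy", "cx", "cy" (pixels), "D" ([k1, k2, p1, p2, k3] as OpenCV has them; the pictures are not rectified), "position" and "orientation" of the camera in the world. Camera axes: x right, y up, looking along -z (the intrinsics and any distortion apply to the point x, -y, -z); pixel columns grow to the right and rows downward; lengths in m; the calibration is good to about 2 mm. A picture is of the moment at which its call begins. There is no depth.
A pose or a line that the arm cannot do raises env.Unreachable and nothing moves.
- env.close_job(): hands the job in; it is judged then, once.
Trained networks look in a picture, given as the dict that the camera call returned (one of the last four; its "shot" number tells which), for a name from the list of things; names that differ only in an ending like _2 or _b are one class to them, and where a whole thing is asked for, a point or a joint stands for the part that bears it (a point fixed in the world has none). Each returns a list of dicts, best first, with "score" (0 to 1); they miss things now and then, are a little off and sometimes report something else, mostly with a low value. They report only what shows in the picture. A call takes as long as a camera call. They do not tell look-alikes from the thing itself.
- env.search_frame(picture, thing): "xyz" ([x, y, z] in m, in world coordinates, good to about 4 mm: the middle of the surface that is visible of it).
- env.trace(picture, thing): "mask" (420x560 bool, what is visible of it).
The state is a dict: "clock": time; "joint_positions": joint angles; "qvel": joint speeds; "joint_torque": joint torques, N m; "position": TCP position; "tool_rot": TCP orientation; "force": force on the tool from outside, world axes, zero at the start; "wrist_torque": the same for the moment, N m; "opening": opening from 0.0 (shut) to 1.0 (fully open); "finger_force": force on a finger pad.
Only numpy, scipy, OpenCV 4.12 (cv2) and the standard library are available. Lean on these libraries where they do the work, as an engineer would, in place of code of your own. Each camera call takes 0.05 s, during which the arm holds its last target. There are 200 camera calls.

## Task

Two sample cells stand on the bench, each shut by a slotted quarter-turn plug, but only one is locked: on the other, the slot still stands far off the line engraved on the cell. Take the flat driver from its wooden stand, seat its blade in the slot of the unlocked plug and, with the blade kept in the slot, turn the plug clockwise (seen from above) until the slot is in line with the engraved line. Put the driver back upright in its stand and leave the locked plug as it is.

Things in the scene. Friction and masses are not known exactly. Their poses are not given: they have to be found in the camera images.
- driver_handle (a point): Centre of the grey block handle of the loose flat driver (146 mm long, 160 g), which stands in the stand, blade down. z points up along the driver, x along the blade's width. Handle 34 mm (x) by 26 mm (y), 74 mm tall, centre 108 mm above the blade's tip: grasp from above across y. A 44 mm round collar under it (underside 42 mm below this point) rests on the stand; below that a neck tapers.
- driver_tip (a point): Middle of the driver's blade tip, its lowest point; same axes as the handle. The flat steel blade is 24 mm wide (x), 4 mm thick (y) and 22 mm tall, on a 10 mm shaft; the neck above tapers from 16 mm across (48 mm above the tip) to 29 mm under the collar (66 mm above the tip). A half turn of the blade makes no difference.
- stand_mouth (a point): Driver stand: fixed wooden block 84 x 84 x 72 mm with one upright round through hole, 32 mm across. This point is the centre of the hole's mouth, on the block's top (z up). The driver hangs in it by its collar, at any yaw, its handle centre 42 mm above this point.
- open_cell_slot (a point): Middle of the slot's floor of the unlocked plug, on the plug's upright axis, 47 mm above the bench; x along the slot (turns with the plug), z up. The plug is a round steel head 44 mm across on a fixed aluminium cell 84 x 66 x 45 mm with brass ports. Its slot runs right across, 8 mm wide, 10 mm deep, the mouth flared to 16 mm over the top 4 mm.
- open_cell_plug (a joint): Turn of the unlocked plug in rad, growing clockwise seen from above: 0 to 0.25 at the start, 1.2 with the slot along the line engraved on the cell on both sides of the plug, stop at 1.4. It turns stiffly (about 0.12 N m), stays where it is left and does not rise or sink. The blade has about 0.17 rad of play either way in the slot.
- done_cell_slot (a point): The same point of the locked plug, on an equal cell; its slot is already in line with the engraved line. Leave it alone.
- done_cell_plug (a joint): Turn of the locked plug in rad, same meaning; 1.2 at the start.
Mind the look-alikes: they are no part of the job. Leave any pink look-alike of the part that bears driver_handle alone.

How it is judged:
By the outcome, as a careful person would: the job done as asked, in the order asked, and still so for the second after the job is handed in, with the robot touching nothing.
It also fails if it takes over 45 s, if anything falls off the work surface, if the arm or the gripper's body presses on something with over 40 N, if the wrist force passes 120 N, or if a joint passes its speed limit or range.

## Working session

There is one attempt and no reset: what is moved stays moved. The work goes in short steps, each a Python script; the robot and the scene stay as the last script left them, time stands still between calls to the robot, and variables do not carry over. Pictures are saved under pics/ and viewed, at most 10 in all, crops included, and the job is handed in when it is done.

```bash
mkdir -p pics; cat > h.py <<'E'
from workcell import env
import numpy as np, cv2
from scipy.spatial.transform import Rotation as R
def pose(f):
    o=f["orientation"]; return R.from_euler('xyz',o,degrees=True).as_matrix() if np.size(o)==3 else np.array(o)
def K(f): return np.array([[f["fx"],0,f["cx"]],[0,f["fy"],f["cy"]],[0,0,1.]])
def ray(f,uv,z):
    p=cv2.undistortPoints(np.array(uv,float).reshape(-1,1,2),K(f),np.array(f["D"],float)).reshape(-1,2)
    d=np.c_[p[:,0],-p[:,1],-np.ones(len(p))]@pose(f).T; o=np.array(f["position"])
    return o+d*((z-o[2])/d[:,2])[:,None]
def proj(f,P):
    q=(np.array(P,float).reshape(-1,3)-f["position"])@pose(f)*[1,-1,-1]
    return cv2.projectPoints(q,np.zeros(3),np.zeros(3),K(f),np.array(f["D"],float))[0].reshape(-1,2)
E
python3 - <<'E'
from h import *
ims=[]
for n in ("scene","top"):
    f=env.grab_frame(n); ims.append(f["image"]); print(n,f["position"],f["orientation"],f["fx"])
    for t in ("driver_handle","stand_mouth","open_cell_slot","open_cell_plug"):
        for d in env.search_frame(f,t): 
            if d["score"]>.2: print(t,np.round(d["xyz"],3),round(d["score"],2),proj(f,d["xyz"]).round())
    cv2.imwrite(f"pics/{n}.png",f["image"])
E
```

```text
scene [-0.14878483 -0.21478956  0.89613801] [ 40.75562094   0.79402784 -66.3606833 ] 541.3883961061206
driver_handle [0.652 0.114 0.119] 0.83 [[298. 136.]]
driver_handle [0.61  0.014 0.106] 0.75 [[335. 166.]]
driver_handle [ 0.303 -0.153  0.117] 0.59 [[367. 313.]]
stand_mouth [0.628 0.102 0.055] 0.89 [[299. 166.]]
open_cell_slot [0.596 0.299 0.055] 0.53 [[213. 152.]]
top [0.41797905 0.09475388 0.97909219] [  4.03317624  -0.64059977 -88.35997933] 446.9721045799647
driver_handle [0.658 0.116 0.139] 0.82 [[266. 114.]]
driver_handle [0.618 0.025 0.138] 0.69 [[313. 136.]]
driver_handle [0.598 0.304 0.055] 0.69 [[176. 151.]]
driver_handle [ 0.309 -0.14   0.134] 0.65 [[397. 301.]]
stand_mouth [0.648 0.12  0.073] 0.58 [[265. 127.]]
open_cell_slot [0.598 0.306 0.051] 0.89 [[176. 151.]]
```

View pics/top.png

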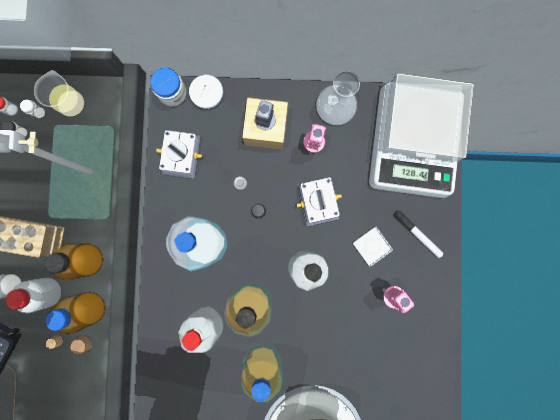

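View pics/scene.png

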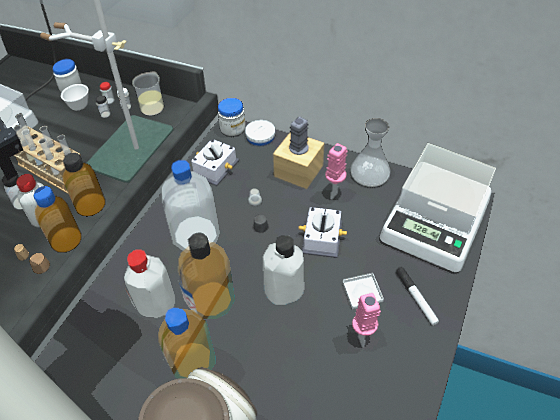

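The top view shows the grey driver in the stand at (265,114), with pink look-alikes at (315,138) and (398,299). The cells are at (178,153), where the slot is diagonal, and (320,200), where it runs roughly along the image's vertical. I'll enlarge the cells and the driver to confirm.

```bash
python3 - <<'E'
import cv2,numpy as np
t=cv2.imread("pics/top.png")
c=lambda u,v,r=32:cv2.resize(t[v-r:v+r,u-r:u+r],(260,260),interpolation=cv2.INTER_CUBIC)
cv2.imwrite("pics/crop.png",np.hstack([c(178,153),c(320,200),c(266,120)]))
E
```

```text
(no output)
```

View pics/crop.png

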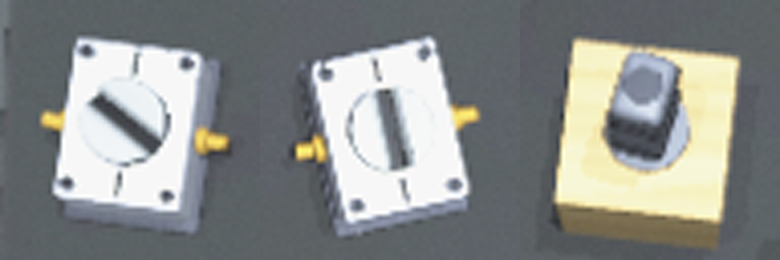

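Candidates for the unlocked cell are the left one at (178,153) and the right one at (320,200). The left slot runs diagonally, about 60° anticlockwise of its engraved line, so it is the unlocked one. On the right, slot and line agree, so it stays as it is. The grey driver in the stand at (265,114) is the real one. Next I'll look from close by.

```bash
python3 - <<'E'
from h import *
s=env.read_state(); print(s["tool_rot"],s["clock"])
p=s["position"]; env.move_straight([p[0],p[1],0.36],rate=.3)
ims=[]
for n,x,y in (("cell",0.56,0.304),("stand",0.61,0.116)):
    env.goto([x,y,0.36],[180,0,0]); s=env.read_state(); f=env.grab_frame("wrist")
    print(n,s["clock"],s["position"],f["position"],f["orientation"],f["fx"])
    for t in (("open_cell_slot","open_cell_plug") if n=="cell" else ("driver_handle","stand_mouth")):
        for d in env.search_frame(f,t): print(t,np.round(d["xyz"],3),round(d["score"],2),proj(f,d["xyz"]).round())
        for d in env.trace(f,t)[:1]:
            m=d["mask"].astype(np.uint8)
            if m.any(): print(t,"mask",d["score"],cv2.minAreaRect(cv2.findNonZero(m)))
    cv2.imwrite(f"pics/w{n}.png",f["image"])
    np.save(f"{n}.npy",{k:v for k,v in f.items()},allow_pickle=True)
print(s["joint_positions"])
E
```

```text
[ 1.79995782e+02  1.42063618e-03 -2.56007629e+01] 0.5
cell 2.5583 [0.55958117 0.30464531 0.35951264] [0.63546969 0.30436242 0.52096013] [-1.59319739e+01 -1.47173417e-02 -8.99800606e+01] 340.8576367179334
open_cell_slot [0.598 0.307 0.055] 0.72 [[279. 142.]]
open_cell_slot mask 0.86 ((282.0, 141.0), (31.11269760131836, 33.941123962402344), 45.0)
open_cell_plug [0.597 0.3   0.06 ] 0.79 [[284. 142.]]
open_cell_plug mask 0.85 ((281.7500305175781, 141.25003051757812), (32.526912689208984, 31.819805145263672), 45.0)
stand 3.6083 [0.60994498 0.11673304 0.35996887] [0.68571904 0.11627733 0.52146144] [-1.58858468e+01  3.72985421e-02 -9.00027820e+01] 340.8576367179334
driver_handle [0.669 0.117 0.148] 0.93 [[280. 130.]]
driver_handle [0.621 0.022 0.138] 0.86 [[365. 172.]]
driver_handle [0.599 0.303 0.052] 0.65 [[148. 178.]]
driver_handle mask 0.94 ((278.5, 131.0), (33.836368560791016, 36.36618423461914), 18.43494987487793)
stand_mouth [0.668 0.119 0.07 ] 0.75 [[279. 127.]]
stand_mouth mask 0.64 ((278.90692138671875, 129.11724853515625), (66.43638610839844, 66.85160827636719), 4.763641834259033)
[ 2.57322112e+01  1.85051466e+01  1.44554568e+01 -2.62112965e-02
 -8.59307000e+01  6.42889439e+01]
```

View pics/wcell.png

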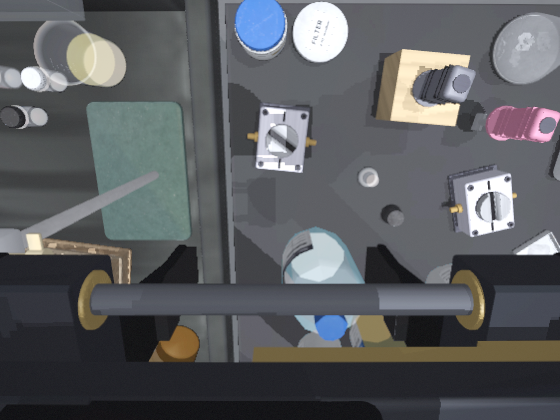

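View pics/wstand.png

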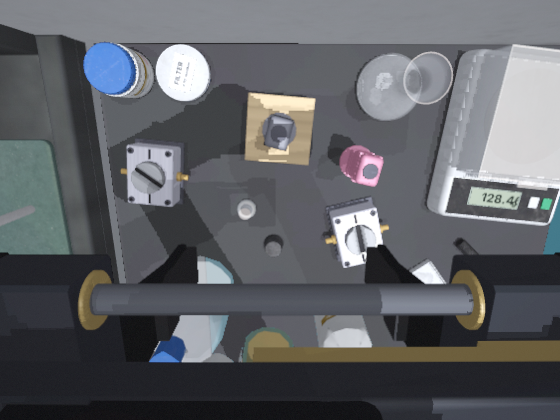

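The wrist views show the driver handle at (280,130) and the plug at (282,141), with its slot diagonal. Next I'll make metric ortho-crops to read the yaws.

```bash
cat >> h.py <<'E'
def ortho(f,c,z,w=.08,n=400):
    g=(np.arange(n)+.5)/n*w-w/2
    Y,X=np.meshgrid(-g,-g)   # right = -y, up = +x
    uv=proj(f,np.c_[(c[0]+X).ravel(),(c[1]+Y).ravel(),np.full(n*n,z)]).astype(np.float32).reshape(n,n,2)
    return cv2.remap(f["image"],uv[...,0],uv[...,1],cv2.INTER_CUBIC)
E
python3 - <<'E'
from h import *
a=np.load("stand.npy",allow_pickle=True).item(); b=np.load("cell.npy",allow_pickle=True).item()
im=np.hstack([ortho(a,(.66,.117),.151),ortho(b,(.598,.304),.057)])
for k in range(0,800,50): cv2.line(im,(k,0),(k,6),(0,0,255),1); cv2.line(im,(0,k),(6,k),(0,0,255),1)
cv2.imwrite("pics/ortho.png",im)
E
```

```text
(no output)
```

View pics/ortho.png

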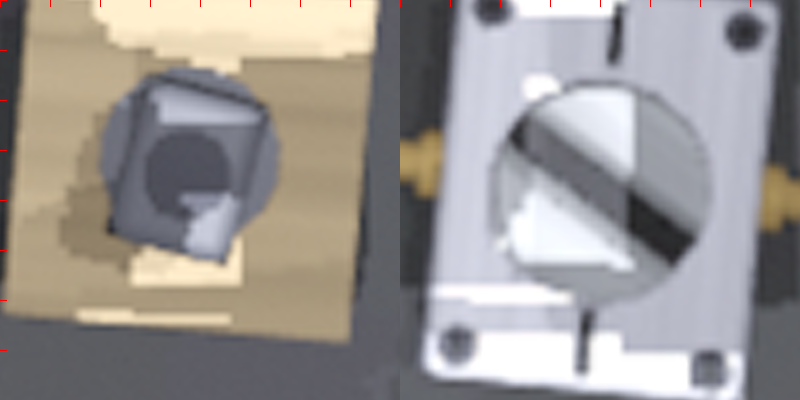

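Readings from the ortho-crops:
- **Handle:** centred at left panel (189,172), so (0.666, 0.119), yaw about -15°.
- **Plug:** centred at (600,192), so (0.600, 0.304). The slot is at yaw about 54° and the engraved line at about -6°, so it needs roughly 60° clockwise.

Now I'll check the flask's height and grasp.

```bash
python3 - <<'E'
from h import *
a=np.load("stand.npy",allow_pickle=True).item(); f=env.grab_frame("top")
for z in (.1,.14,.18,.22): print(z,ray(a,(428,78),z)[0].round(3),ray(f,(346,83),z)[0].round(3))
yaw=-15; x,y=.666,.119
env.gripper_to(.75)
env.goto([x,y,.22],[180,0,yaw]); 
print("hit",env.move_straight([x,y,.107],rate=.12,force_limit=10))
env.gripper_to(0,55); s=env.read_state(); print(s["position"],s["opening"]*87,s["finger_force"],s["force"],s["clock"])
E
```

```text
0.1 [ 0.725 -0.054  0.1  ] [ 0.737 -0.042  0.1  ]
0.14 [ 0.721 -0.038  0.14 ] [ 0.723 -0.036  0.14 ]
0.18 [ 0.718 -0.022  0.18 ] [ 0.708 -0.029  0.18 ]
0.22 [ 0.714 -0.005  0.22 ] [ 0.694 -0.023  0.22 ]
hit False
[0.66600797 0.1190453  0.10694919] 25.600216806687445 54.994296971708536 [-0.09226332 -0.58793267 -0.3594386 ] 7.1
```

Grasp is good (25.6 mm). Next: lift, carry over, and seat the blade.

```bash
python3 - <<'E'
from h import *
env.move_straight([.666,.119,.235],rate=.15)
env.goto([.600,.304,.22],[180,0,54])
s=env.read_state(); f0=s["force"]; print(s["position"],s["tool_rot"],f0,s["opening"]*87)
env.move_straight([.600,.304,.168],rate=.12,force_limit=15)
f=env.grab_frame("wrist"); cv2.imwrite("pics/seat0.png",f["image"])
h=env.move_straight([.600,.304,.1475],rate=.04,force_limit=10)
s=env.read_state(); print(h,s["position"],s["force"]-f0,s["wrist_torque"],s["clock"])
f=env.grab_frame("wrist"); cv2.imwrite("pics/seat.png",f["image"][60:360])
E
```

```text
[0.60002062 0.30345468 0.21932319] [-1.79997178e+02  8.53556977e-02  5.39048013e+01] [ 0.26927663 -0.04731408 -2.2860746 ] 25.69739692794128
True [0.59957099 0.3039603  0.14789377] [-1.23929787 -1.09537211  6.56342341] [0.03432089 0.2469846  0.01560985] 10.1417
```

View pics/seat.png

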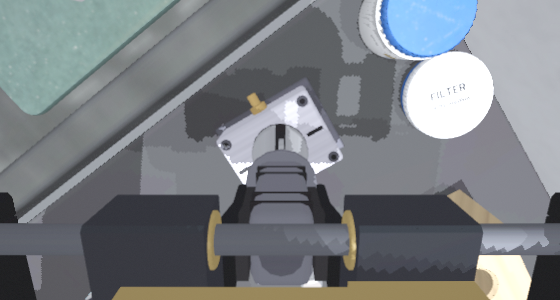

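The blade is in the slot: contact came at floor height, and the slot shows in line with the blade at (280,135). I'll ease off 1 mm and turn.

```bash
python3 - <<'E'
from h import *
P=[.600,.304,.1492]
env.move_straight(P,rate=.03)
for w in (44,30,15,0,-8,-15.5):
    env.goto(P,[180,0,w]); s=env.read_state(); print(w,s["position"].round(4),s["tool_rot"][2].round(2),s["force"].round(1),s["wrist_torque"].round(2),round(s["opening"]*87,1))
env.dwell(.2); f=env.grab_frame("wrist"); print(s["clock"])
np.save("t1.npy",dict(f),allow_pickle=True)
b=ortho(f,(.6,.304),.057,w=.1,n=400); cv2.imwrite("pics/t1.png",np.hstack([b,cv2.resize(f["image"][60:260,180:380],(400,400))]))
E
```

```text
44 [0.5994 0.3039 0.1483] 44.19 [-0.9  0.5 -2.3] [ 0.24  0.26 -0.01] 25.4
30 [0.5993 0.304  0.1483] 30.28 [-0.8  0.8 -3.7] [0.42 0.5  0.04] 25.5
15 [0.5994 0.3038 0.1485] 15.29 [-1.6  0.7 -4. ] [0.43 0.63 0.05] 25.6
0 [0.5997 0.3038 0.1489] 0.31 [-1.7  0.9 -4.1] [0.21 0.65 0.05] 25.8
-8 [0.5999 0.3037 0.1491] -7.67 [-2.5  0.8 -4.1] [0.08 0.64 0.05] 25.6
-15.5 [0.5998 0.3036 0.1491] -15.16 [-2.5 -0.4 -3.9] [-0.14  0.67  0.06] 25.8
12.3083
```

View pics/t1.png

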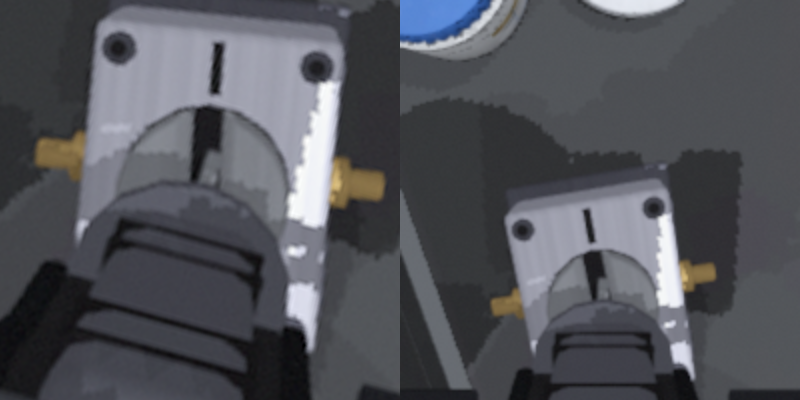

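The slot at (209,110) is within about 1–2° of the line at (217,68). I'll nudge 1.5° more, centre the blade, lift it out and check.

```bash
python3 - <<'E'
from h import *
P=[.600,.304,.1492]
env.goto(P,[180,0,-17]); env.goto(P,[180,0,-7.5]); s=env.read_state(); print(s["force"],s["wrist_torque"])
env.move_straight([.600,.304,.225],rate=.1)
env.goto([.560,.27,.29],[180,0,-7.5])
f=env.grab_frame("wrist"); s=env.read_state(); print(s["clock"],s["opening"]*87)
g=env.grab_frame("top")
cv2.imwrite("pics/t2.png",np.hstack([ortho(f,(.6,.304),.057),ortho(g,(.6,.304),.057)]))
E
```

```text
[-0.58678632 -0.28702544 -2.11938049] [-0.00500695 -0.02805898  0.02202597]
14.475 26.04653810683085
```

View pics/t2.png

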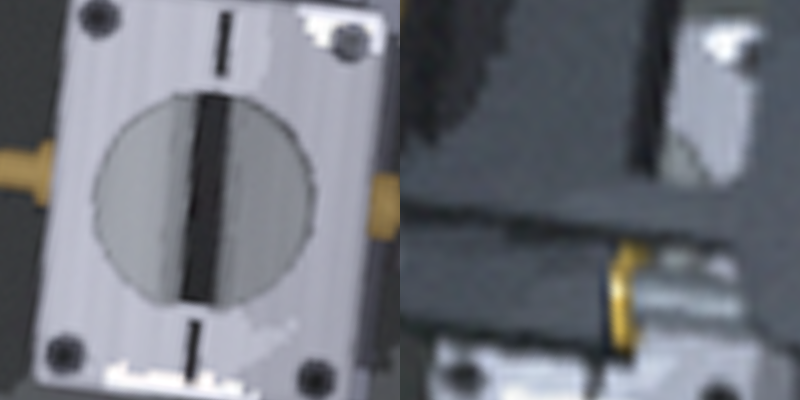

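The slot (213,95)–(196,302) now lies within about 1.4° of the line (225,43)–(192,350), so it's locked. I'll put the driver back.

```bash
python3 - <<'E'
from h import *
env.goto([.666,.119,.235],[180,0,-15])
h=env.move_straight([.666,.119,.125],rate=.12,force_limit=12)
if not h: h2=env.move_straight([.666,.119,.1068],rate=.04,force_limit=6)
s=env.read_state(); print(h,s["position"],s["force"],s["clock"])
if s["position"][2]<.11:
    env.gripper_to(.75); env.dwell(.3)
    env.move_straight([.666,.119,.23],rate=.12); env.goto([.60,.13,.36],[180,0,0])
    f=env.grab_frame("wrist"); print([(d["xyz"],d["score"]) for d in env.search_frame(f,"driver_handle")]); print(env.read_state()["clock"])
    cv2.imwrite("pics/end.png",f["image"][:250])
E
```

```text
False [0.66576715 0.11895677 0.10691139] [-0.03038447  0.36602129  2.36593513] 16.85
[([0.6234, 0.0239, 0.1395], 0.98), ([0.6642, 0.1189, 0.146], 0.89)]
20.0
```

View pics/end.png

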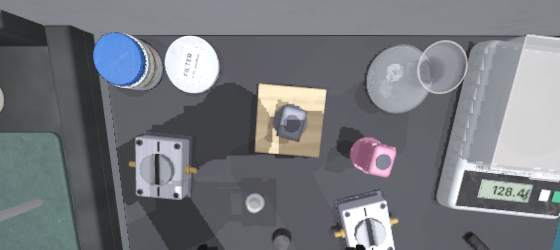

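The driver stands upright in its stand at (292,122). The plug at (157,170) is in line, and the pink driver and the other cell are untouched.

```bash
python3 -c "
from h import *
print(env.close_job())"
```

```text
the job is handed in; nothing more can be done
None
```

The unlocked plug is turned to within about 1.4° of its engraved line, the driver is back upright in its stand, the locked plug was left alone, and the job was handed in at about 20 s; no verdict came back.

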